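# Roll the tin along the checking track to the pointer

## Robot

A 6-joint arm with a two-finger parallel gripper is mounted at the origin on a cart in front of the work surface, level with it; the furniture and walls round the work are solid. World frame = base frame: x ahead of the robot, y to its left, z up, the work surface at z = 0. Lengths are in m, angles in rad, forces in N, time in s.
With the tool pointing down it reaches from about 0.4 to 0.825 m from the base axis. Payload 7 kg.
Tool frame: the origin (TCP) lies at the very end of the fingers, on their centre line; the grasp point (between the pads) lies 19 mm behind it; x points along the fingers, z is the direction in which the jaws open and shut, and the axes are right-handed (so a half turn about x gives the same grasp; the last joint's range is limited). The gripper opens to 88 mm and grips with 3 to 60 N. Pads are 19 mm wide; open, the fingers measure 130 mm over their backs; the gripper's body (78 mm by 193 mm) begins 47 mm behind the grasp point.
Start: joints at [1.395, 0.359, 0.012, 0, -1.224, -0.288], TCP at [0.302, 0.604, 0.227] pointing down, gripper open.
Joint ranges: [-3.07, 3.07], [-1.43, 2.12], [-1.02, 1.25], [-3.03, 1.67], [-3.05, -0], [-3.03, 3.03]. Speed limits (rad/s): [2.39, 2.39, 3.01, 3.14, 3.14, 3.14].

## Interface

Orientations are given as a unit quaternion [w, x, y, z].
In Python, from workcell import bot gives the robot as it stands. The module is installed in compiled form; this text tells all that it offers. Calls block until the motion is done:
- bot.movep(position, orientation): joint-space move of the TCP to a pose.
- bot.move_linear(position, rot=None, v=0.15): straight line of the TCP; rot=None keeps the orientation; v is the mean speed in m/s.
- bot.movej(angles): joint-space move.
- bot.grip(opening, grasp_force=None): finger opening in m; grasp_force is the grip in N (None keeps the last); returns when the fingers have stopped.
- bot.pause(seconds).
- bot.inverse_kinematics(position, orientation): joint angles nearest the present ones, or None.
- bot.sense(): the state.
- bot.grab_frame(name): name is "scene" or "top"; returns a dict with "image" (384x512x3 uint8, red, green, blue), "fx", "fy", "cx", "cy" (pixels), "distortion" ([k1, k2, p1, p2, k3] as OpenCV has them; the pictures are not rectified), "extrinsics" (4x4, takes a point from camera to world coordinates). Camera axes: x right, y down, z forward; pixel columns grow to the right and rows downward; lengths in m; the calibration is good to about 2 mm. A picture is of the moment at which its call begins. There is no depth.
A pose or a line that the arm cannot do raises bot.PlanningError and nothing moves.
- bot.sign_off(): hands the job in, once; it reports no verdict.
The state is a dict: "time": time; "joint_pos": joint angles; "qd": joint speeds; "effort": joint torques, N m; "ee_pos": TCP position; "tool_rot": TCP orientation; "wrist_force": force on the tool from outside, world axes, zero at the start; "wrist_torque": the same for the moment, N m; "finger_gap": finger opening in m.
Only numpy, scipy, OpenCV 4.12 (cv2) and the standard library are available. Lean on these libraries where they do the work, as an engineer would, in place of code of your own. Each camera call takes 0.05 s, during which the arm holds its last target.

## Task

A food tin lies on its side in the middle of the rolling track where tins are checked for dents. With the fingertips on top of the tin, roll it along the track until its middle is opposite the pin with the sharp pointed top (within a centimetre), not the ball-headed one, and leave it lying there at rest. Roll it rather than slide it, do not lift or pinch it or let it run into a stop at the track's end, and leave everything else where it is.

Things in the scene. Friction and masses are not known exactly. Their poses are not given: they have to be found in the camera images.
- tin_center (a point): centre (half-way along, on the axis) of the food tin: a plain cylinder 57.4 mm in diameter, 72 mm long, lying on its side across the track. Its centre is 34.7 mm and its top 63.4 mm above the worktop. The z axis is the tin's own axis (along the track's x); x and y turn as it rolls. A fingertip driving it on top without slip travels twice as far as the tin
- track: fixed aluminium channel, black rubber floor; 310 mm long (y axis, along which the tin rolls), 104 mm wide (x axis, away from the robot); origin under its centre. Floor 6 mm above the worktop, 80 mm clear between the rails, which are 12 mm wide, 18 mm high. End stops 24 mm high; the tin meets them with its centre at y = +120 or -120 mm
- pointer_tip (a point): tip of the sharp-pointed (cone-topped) brass pin, 18 mm across at its foot, fixed on the near rail, 64 mm above the worktop; it marks where along the track the middle of the tin shall come to lie, 70 to 100 mm from the track's middle, to one side or the other; its axes are parallel to the track's
- ball_pin_top (a point): top of the other brass pin on the near rail, with an 18 mm ball for a head, 64 mm above the worktop, on the other half of the track; it has no meaning for this job
- lidded_jar: white plastic jar with a turquoise screw lid, 57 mm across, 60 mm tall, standing behind the track on the right; origin at the centre of its underside
- tape_roll: roll of dark tape, 53 mm across, 19 mm high, lying flat behind the track on the right; origin at the centre of its underside
- vial: glass sample vial with stopper, 28 mm across, 60 mm tall, standing to the left of the track; origin at the centre of its underside
- clip: black binder clip, 25x22x20 mm, just behind the track; origin at the centre of its underside
- blue_clip: blue binder clip, 25x22x20 mm, to the left of the track; origin at the centre of its underside
- tin: the same tin (0.13 to 0.25 kg) as a body; origin at the centre of its base disc, z axis along the tin's axis. The track is level and grippy: let go at 50 mm/s, the tin comes to rest within about 5 mm
Things that resemble listed ones, but are neither listed nor needed, are in the scene too. Leave any green look-alike of the tin alone.

How it is judged:
On the way:
1. the tin has rolled over by more than about 80 degrees (angle between tin_center's own x axis and vertical below 1.7 rad).
At the end, for the whole second after the job is handed in: the tin lies on its side on the track's floor, at rest, its centre within 10 mm of the sharp-pointed pin measured along the track (y of tin_center in the frame of pointer_tip between -0.01 and 0.01 m and x of tin_center in the frame of track between -0.01 and 0.01 m and z of tin_center in the frame of track between 0.031 and 0.038 m and angle between the z axis of tin_center and the x axis of track, either way round below 0.25 rad and linear speed of tin below 0.01 m/s and angular speed of tin below 0.2 rad/s); the robot touches nothing.
It fails at once if the tin was lifted off the track's floor (height (world z) of tin_center above 0.043 m).
It fails at once if the tin was pinched or pushed by its side, with the fingers reaching down beside it, in place of its top (contact force between the fingers and tin above 1 N and height (world z) of the grasp point below 0.066 m).
It fails at once if the tin ran into an end stop (y of tin_center in the frame of track above 0.1185 m or y of tin_center in the frame of track below -0.1185 m).
It fails at once if something else was moved (distance of any of lidded_jar, tape_roll, vial, clip, blue_clip from where it was at the start of the episode above 0.01 m).
It also fails if it takes over 42 s, if anything falls off the work surface, if the arm or the gripper's body presses on something with over 40 N, if the wrist force passes 120 N, or if a joint passes its speed limit or range.

## Working session

There is one attempt and no reset: what is moved stays moved. The work goes in short steps, each a Python script; the robot and the scene stay as the last script left them, time stands still between calls to the robot, and variables do not carry over. Pictures are saved under pics/ and viewed, and the job is handed in when it is done.

```bash
mkdir -p pics
python3 - <<'E'
from workcell import bot
import cv2,numpy as np,pickle
s=bot.sense();print(s['time'],s['ee_pos'],s['tool_rot'],s['finger_gap'])
for n in("scene","top"):
    f=bot.grab_frame(n);pickle.dump(dict(f),open(f'{n}0.pkl','wb'))
    cv2.imwrite(f'pics/{n}0.png',cv2.resize(f['image'][:,:,::-1],(800,600)))
    print(n,f['fx'],f['fy'],f['cx'],f['cy'],f['distortion'],np.round(f['extrinsics'],3).tolist())
E
```

```text
0.0 [0.30173854 0.60323145 0.22562099] [-0.37202099 -0.60106721 -0.37131762  0.60203141] 0.08782123173029205
scene 403.7894960521515 403.7894960521515 252.03496760129443 192.50539186906857 [0.02228057 0.         0.         0.         0.        ] [[0.83, -0.413, 0.375, 0.197], [-0.558, -0.603, 0.57, -0.61], [-0.009, -0.682, -0.731, 0.766], [0.0, 0.0, 0.0, 1.0]]
top 457.0989777692626 457.0989777692626 251.39909056572506 193.43271134081084 [-0.15429056  0.          0.          0.          0.        ] [[0.004, -0.986, 0.166, 0.374], [-1.0, -0.008, -0.028, -0.078], [0.029, -0.166, -0.986, 1.079], [0.0, 0.0, 0.0, 1.0]]
```

View pics/scene0.png

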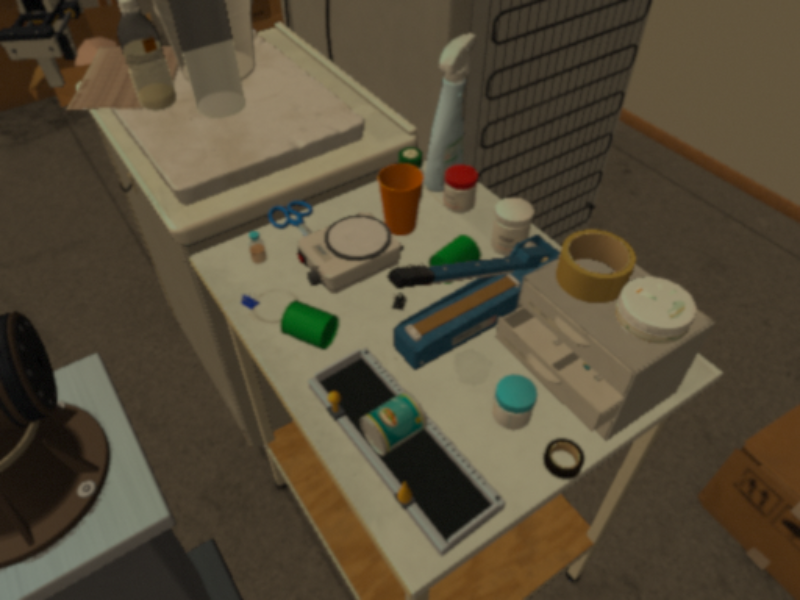

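View pics/top0.png

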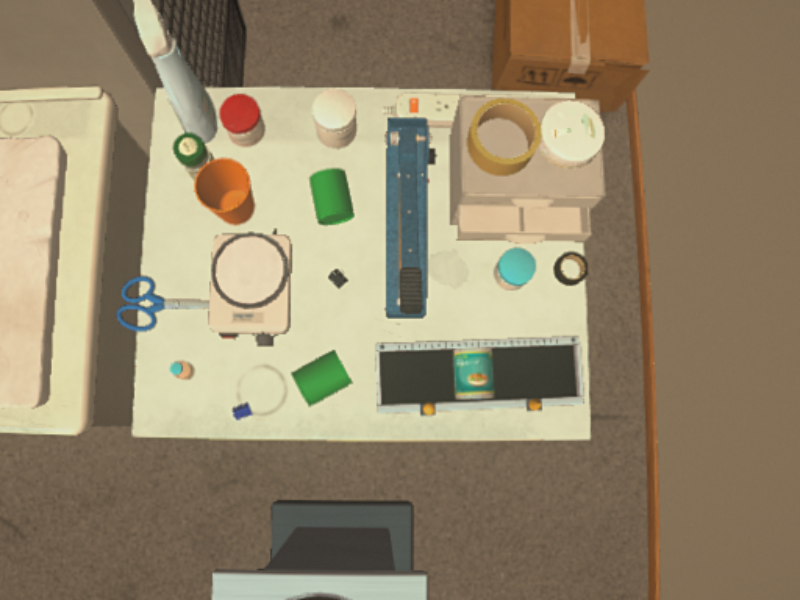

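The scene view (800-px scale) shows the tin at (393,424), with pins on the near rail at (334,400) and (405,492). In the top view the tin is at (474,374) and the pins at (428,408) and (534,405). Next I'll enlarge the pins.

Run:
```python
import cv2,numpy as np,pickle
s=pickle.load(open('scene0.pkl','rb'))['image'][:,:,::-1];t=pickle.load(open('top0.pkl','rb'))['image'][:,:,::-1]
def c(im,x,y,w):return cv2.resize(im[y-w:y+w,x-w:x+w],(400,300) if 0 else (390,290),interpolation=cv2.INTER_CUBIC)
a=np.hstack([c(s,214,256,16),c(s,259,315,16)]);b=np.hstack([c(t,274,261,16),c(t,342,259,16)])
cv2.imwrite('pics/pins.png',np.vstack([a,b]))
cv2.imwrite('pics/track.png',cv2.resize(t[205:275,230:385],None,fx=5,fy=5,interpolation=cv2.INTER_CUBIC))
```

```text
(no output)
```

View pics/pins.png

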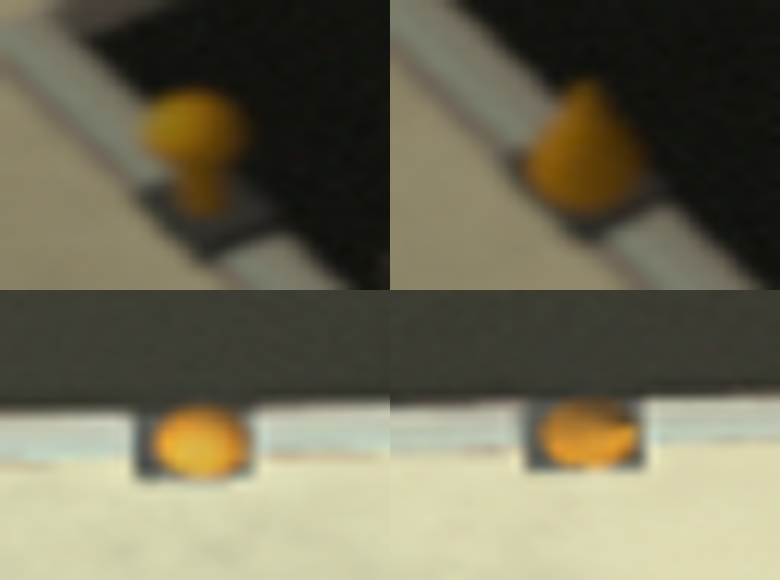

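View pics/track.png

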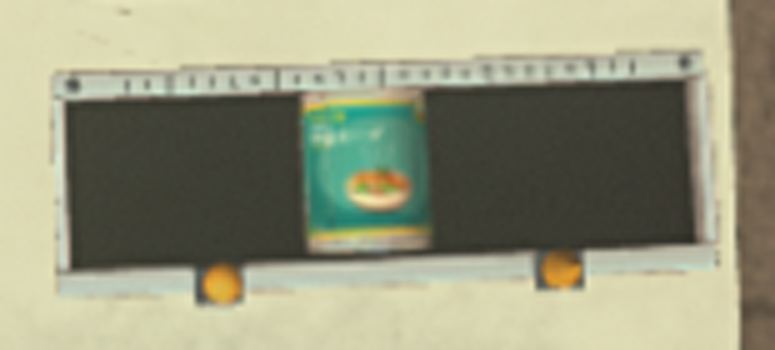

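```bash
cat > h.py <<'E'
import cv2,numpy as np,pickle
def ray(f,uv):
    K=np.array([[f['fx'],0,f['cx']],[0,f['fy'],f['cy']],[0,0,1]])
    p=cv2.undistortPoints(np.float64([[uv]]),K,np.float64(f['distortion']))[0,0]
    E=np.array(f['extrinsics']);return E[:3,3],E[:3,:3]@np.array([p[0],p[1],1])
def onz(f,uv,z):
    o,d=ray(f,uv);return o+d*(z-o[2])/d[2]
def tri(f1,u1,f2,u2):
    A=[];b=[]
    for f,u in((f1,u1),(f2,u2)):
        o,d=ray(f,u);d=d/np.linalg.norm(d);P=np.eye(3)-np.outer(d,d);A.append(P);b.append(P@o)
    return np.linalg.lstsq(np.vstack(A),np.hstack(b),rcond=None)[0]
def toppix(f):  # tin teal mask bbox centre
    pass
E
python3 - <<'E'
from h import *
s=pickle.load(open('scene0.pkl','rb'));t=pickle.load(open('top0.pkl','rb'))
np.set_printoptions(precision=4,suppress=True)
tr=lambda x,y:((x+.5)/5+230-.5,(y+.5)/5+205-.5)
for n,p,z in [('TL',(53,75),.018),('TR',(700,50),.018),('BR',(717,268),.018),('BL',(57,293),.018),
  ('inTL',(68,100),.018),('inTR',(685,82),.018),('inBR',(693,242),.018),('inBL',(70,268),.018)]:
    print(n,onz(t,tr(*p),z))
ts=(258.9,307.5); tt=(345.4,258.1)
print('tip',onz(s,ts,.064),onz(t,tt,.064),tri(s,ts,t,tt))
print('cone base',onz(t,(326+199/390*32-.5,243+145/290*32-.5),.03))
bs=(198+195/390*32-.5,240+130/290*32-.5);bt=(258+200/390*32-.5,245+150/290*32-.5)
print('ball',onz(t,bt,.055),onz(s,bs,.055))
# tin from top: silhouettes of left, right edges
for n,a in (('far',(303,95,423,92)),('near',(310,248,432,243))):
    L=onz(t,tr(*a[:2]),.0347);R=onz(t,tr(*a[2:]),.0347);print(n,L,R,(L+R)/2)
hsv=cv2.cvtColor(t['image'],cv2.COLOR_RGB2HSV)
m=cv2.inRange(hsv,(70,90,60),(95,255,255))
n,l,st,c=cv2.connectedComponentsWithStats(m);print([ (st[i],c[i]) for i in range(1,n) if st[i][4]>40])
hs=cv2.cvtColor(s['image'],cv2.COLOR_RGB2HSV)
m=cv2.inRange(hs,(70,90,40),(95,255,255))
n,l,st,c=cv2.connectedComponentsWithStats(m);print([ (st[i],c[i]) for i in range(1,n) if st[i][4]>40])
E
```

```text
TL [ 0.4904 -0.0824  0.018 ]
TR [ 0.5038 -0.3901  0.018 ]
BR [ 0.4005 -0.395   0.018 ]
BL [ 0.3894 -0.085   0.018 ]
inTL [ 0.4788 -0.0895  0.018 ]
inTR [ 0.4885 -0.3822  0.018 ]
inBR [ 0.4128 -0.3837  0.018 ]
inBL [ 0.4009 -0.0909  0.018 ]
tip [ 0.403  -0.3152  0.064 ] [ 0.4    -0.3178  0.064 ] [ 0.4007 -0.317   0.0691]
cone base [ 0.4    -0.3174  0.03  ]
ball [ 0.3939 -0.1581  0.055 ] [ 0.3957 -0.157   0.055 ]
far [ 0.4801 -0.1975  0.0347] [ 0.4817 -0.2533  0.0347] [ 0.4809 -0.2254  0.0347]
near [ 0.4099 -0.2002  0.0347] [ 0.4122 -0.2564  0.0347] [ 0.411  -0.2283  0.0347]
[(array([319, 159,  24,  24, 421], dtype=int32), array([330.2898, 170.3515])), (array([291, 226,  24,  25, 386], dtype=int32), array([301.7772, 237.2953]))]
[(array([328, 153,  26,  16, 120], dtype=int32), array([340.5083, 160.6583])), (array([276, 166,  49,  11, 178], dtype=int32), array([300.4663, 169.9101])), (array([275, 192,  46,  26, 182], dtype=int32), array([295.3956, 204.9011])), (array([253, 211,  25,  22, 145], dtype=int32), array([262.069 , 220.5793])), (array([318, 240,  25,  24, 476], dtype=int32), array([329.8193, 251.6366])), (array([236, 254,  34,  31, 471], dtype=int32), array([254.9066, 267.7495]))]
```

Two pins are candidates. The one at top (428,408) / scene (334,400) has a spherical head on a thin stem, so it is the ball pin. The one at top (534,405) / scene (405,492) is a cone with a sharp apex, so it is the target, about (0.401, -0.317). The enlarged crop confirms this. The tin is at about (0.446, -0.227), so it must roll about 88 mm towards -y. I'll do this in several short strokes, since the fingertip runs ahead of the tin.

```bash
cat >> h.py <<'E'
from scipy.spatial.transform import Rotation as Ro
yaw=0.038
ex=np.array([np.cos(yaw),np.sin(yaw),0]);ey=np.array([-np.sin(yaw),np.cos(yaw),0])
def quat(sgn):
    x=np.array([0,0,-1.]);z=sgn*ey;y=np.cross(z,x)
    q=Ro.from_matrix(np.c_[x,y,z]).as_quat();return [q[3],q[0],q[1],q[2]]
E
python3 - <<'E'
from h import *
from workcell import bot
s=bot.sense();q=s['tool_rot'];print(Ro.from_quat([q[1],q[2],q[3],q[0]]).as_matrix().round(3).tolist())
print(s['joint_pos'])
c=np.array([.4465,-.2265,0])
for sg in(1,-1):
  for z in (.063,.2): print(sg,z,bot.inverse_kinematics((c+[0,0,z]).tolist(),quat(sg)),bot.inverse_kinematics((c-.11*ey+[0,0,z]).tolist(),quat(sg)))
print(bot.inverse_kinematics([.25,.45,.33],list(q)))
E
```

```text
[[-0.001, 0.894, -0.447], [-0.001, -0.447, -0.894], [-1.0, 0.0, 0.002]]
[ 1.39512575e+00  3.59337468e-01  1.11631246e-02 -2.83726612e-04
 -1.22410889e+00 -2.88112089e-01]
1 0.063 [-0.07631321  0.24890017 -0.57700213  0.         -0.74489403 -1.45648312] [-0.29321802  0.33655909 -0.4421275   0.         -0.79210974 -1.23957831]
1 0.2 [-0.07631321  0.09044902 -0.40375486  0.         -1.07659244 -1.45648312] [-0.29321802  0.19390506 -0.27882221  0.         -1.09806906 -1.23957831]
-1 0.063 [-0.07631321  0.24890017 -0.57700213  0.         -0.74489403  1.68510954] [-0.29321802  0.33655909 -0.4421275   0.         -0.79210974  1.90201435]
-1 0.2 [-0.07631321  0.09044902 -0.40375486  0.         -1.07659244  1.68510954] [-0.29321802  0.19390506 -0.27882221  0.         -1.09806906  1.90201435]
[ 1.44522130e+00  3.97727523e-02 -1.59600442e-01 -3.47754139e-04
 -1.37289481e+00 -3.38235619e-01]
```

Run:
```python
from h import *
from workcell import bot
q=list(bot.sense()['tool_rot'])
bot.movep([.25,.45,.33],q)
bot.grip(0.0,20)
c=np.array([.4465,-.2265,0])
bot.movep((c+.011*ey+[0,0,.2]).tolist(),quat(1))
bot.move_linear((c+.011*ey+[0,0,.075]).tolist())
s=bot.sense();print(s['time'],s['ee_pos'],s['wrist_force'],s['finger_gap'])
f=bot.grab_frame('scene')
im=f['image'][200:370,150:377,::-1]
cv2.imwrite('pics/above.png',cv2.resize(im,None,fx=3.5,fy=3.5,interpolation=cv2.INTER_CUBIC))
```

```text
5.8 [ 0.44675097 -0.21552766  0.0756867 ] [ 0.74482511  0.23770706 -0.27425055] 0.00041448221972100347
```

View pics/above.png

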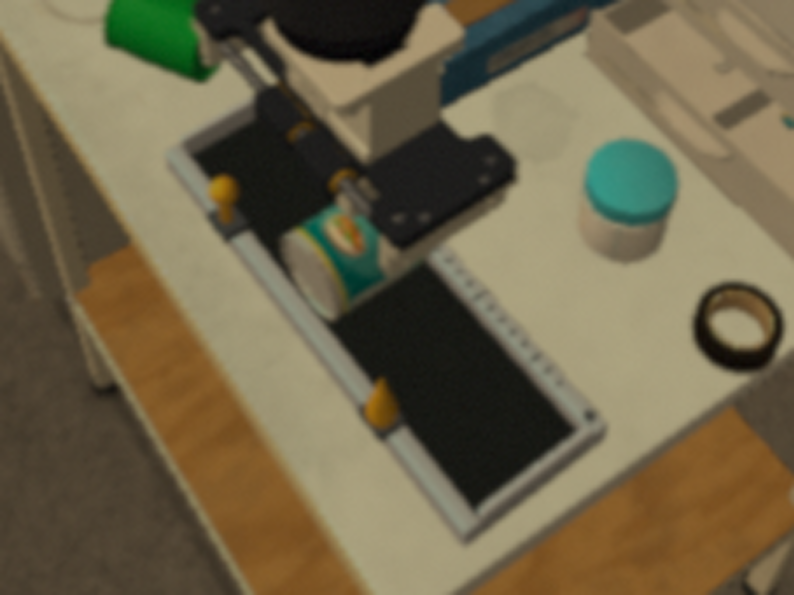

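The closed fingers are above the tin, and the tin and pins are undisturbed: cone at crop (382,400), ball at (224,188). I'll descend until I see contact force, then do one stroke.

```bash
cat >> h.py <<'E'
def touch(bot,p,f0,target=3.0,z0=.066,zmin=.058):
    z=z0
    bot.move_linear([p[0],p[1],z])
    while True:
        F=bot.sense()['wrist_force'][2]-f0
        if abs(F)>target or z<=zmin: return z,F
        z-=.0007; bot.move_linear([p[0],p[1],z],v=.02)
E
python3 - <<'E'
from h import *
from workcell import bot
c=np.array([.4465,-.2265,0])
p=c+.011*ey
f0=bot.sense()['wrist_force'][2]
z,F=touch(bot,p,f0);s=bot.sense();print(s['time'],z,F,s['ee_pos'],s['wrist_force'])
e=p-.044*ey
bot.move_linear([e[0],e[1],z],v=.05)
s=bot.sense();print(s['time'],s['ee_pos'],s['wrist_force'])
bot.move_linear([e[0],e[1],.085]);f=bot.grab_frame('scene');g=bot.grab_frame('top')
s=bot.sense();print(s['time'],s['ee_pos'],s['wrist_force'])
pickle.dump((dict(f),dict(g)),open('f1.pkl','wb'))
a=cv2.resize(f['image'][220:350,170:345,::-1],(400,300));b=cv2.resize(g['image'][190:290,230:390,::-1],(400,300))
cv2.imwrite('pics/s1.png',np.hstack([a,b]))
E
```

```text
7.35 0.06249999999999998 5.7610760558459075 [ 0.4463159  -0.21566535  0.06293969] [-0.75734694  0.18116743  5.62036686]
8.3833 [ 0.44801049 -0.25935861  0.06262043] [1.13581695 0.34479877 4.98731332]
8.7833 [ 0.44716572 -0.25905516  0.08442743] [ 0.07039205 -0.00478922 -0.17751361]
```

View pics/s1.png

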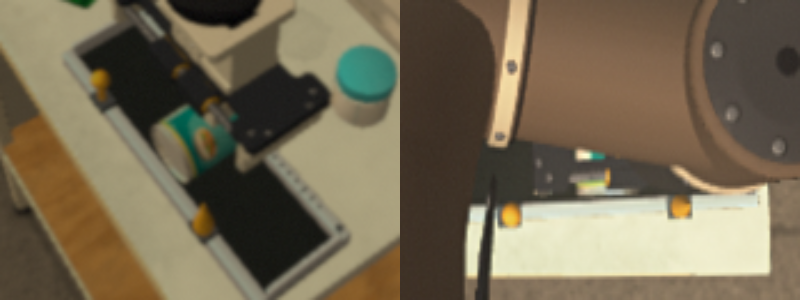

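The tin has moved along and turned, with no sign of slip. Next I'll measure the near disc centre.

Run:
```python
from h import *
f,g=pickle.load(open('f1.pkl','rb'));s=pickle.load(open('scene0.pkl','rb'))
def c(im,x,y):return cv2.resize(im[y-22:y+22,x-29:x+29,::-1],(400,300),interpolation=cv2.INTER_CUBIC)
cv2.imwrite('pics/d1.png',np.hstack([c(s['image'],247,278),c(f['image'],252,286)]))
```

```text
(no output)
```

View pics/d1.png

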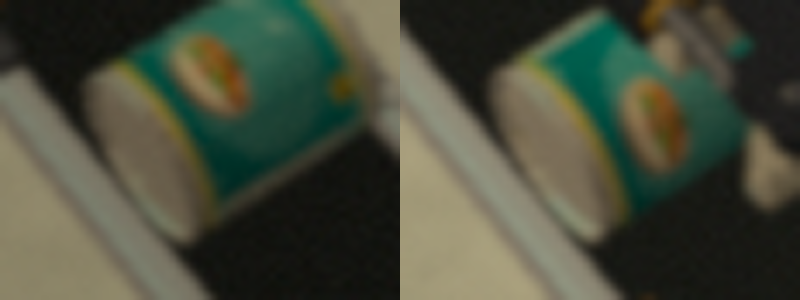

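Run:
```python
from h import *
s=pickle.load(open('scene0.pkl','rb'))
for u in((218+145*.145-.5,256+157*.1467-.5),(223+155*.145-.5,264+157*.1467-.5)):
    d=onz(s,u,.0347);c=d+.036*ex;tip=np.array([.4015,-.316,0]);print(d,c,(c-tip)@ey)
```

```text
[ 0.41342694 -0.22610569  0.0347    ] [ 0.44940095 -0.22473802  0.0347    ] 0.08937629976460032
[ 0.41429409 -0.2491123   0.0347    ] [ 0.4502681  -0.24774463  0.0347    ] 0.06635334997236204
```

It moved 22–23 mm, so it is rolling with about 66 mm left. I'll do two more strokes, then re-measure.

```bash
cat >> h.py <<'E'
def stroke(bot,c,d):
    p=c+d/2*ey;e=p-2*d*ey+0*ex
    e=c-1.5*d*ey
    p=c+.5*d*ey
    bot.move_linear([p[0],p[1],.08]);bot.pause(.2);f0=bot.sense()['wrist_force'][2]
    z,F=touch(bot,p,f0)
    bot.move_linear([e[0],e[1],z],v=.05);s=bot.sense();print(round(s['time'],2),round(z,4),round(F,1),s['ee_pos'].round(4),s['wrist_force'].round(1))
    bot.move_linear([e[0],e[1],.085],v=.1)
    return c-d*ey
def view(bot,n,x=255,y=296):
    f=bot.grab_frame('scene');pickle.dump(dict(f),open(n+'.pkl','wb'))
    a=f['image'][y-36:y+36,x-48:x+48,::-1];cv2.imwrite(f'pics/{n}.png',cv2.resize(a,(768,576),interpolation=cv2.INTER_CUBIC))
E
python3 - <<'E'
from h import *
from workcell import bot
c=np.array([.447,-.2485,0])
c=stroke(bot,c,.022);c=stroke(bot,c,.022);print(c)
view(bot,'s3',265,305)
print(bot.sense()['time'])
E
```

```text
11.82 0.0625 6.9 [ 0.4485 -0.2814  0.0626] [ 0.4 -0.2  5.5]
15.22 0.0625 6.5 [ 0.4493 -0.3034  0.0626] [0.6 0.5 4.1]
[ 0.4486716  -0.29246824  0.        ]
15.65
```

View pics/s3.png

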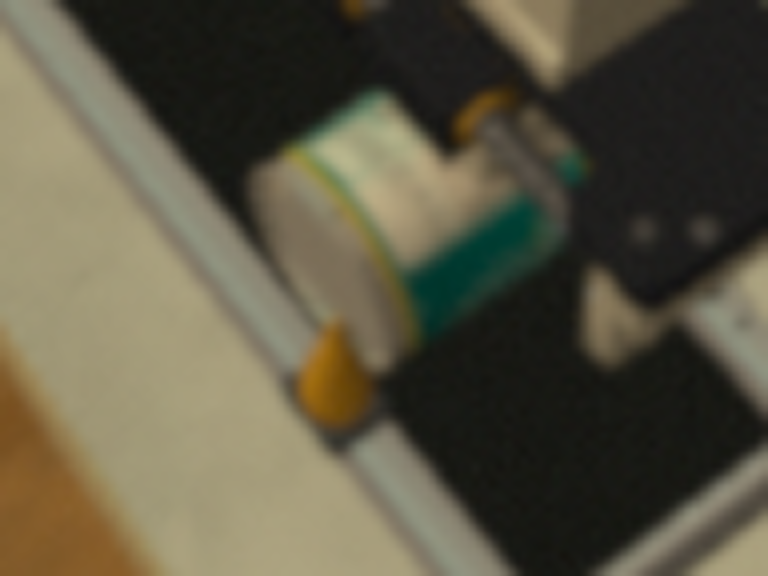

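The tin's near disc is centred at about crop (325,262) and the cone tip is at (338,322). The tin is still short of the pin, so I'll compute the remaining distance.

Run:
```python
from h import *
s=pickle.load(open('s3.pkl','rb'))
d=onz(s,(257.1,301.25),.0347);c=d+.036*ex;t=onz(s,(258.7,308.3),.064);print(c,t,(c-t)@ey, (c-[.4,-.3175,0])@ey)
```

```text
[ 0.45222767 -0.28853472  0.0347    ] [ 0.40179904 -0.31629659  0.064     ] 0.02582599657972006 0.026960192186615977
```

Run:
```python
from h import *
from workcell import bot
c=stroke(bot,np.array([.449,-.291,0]),.0235);print(c)
e=bot.sense()['ee_pos']
bot.move_linear([e[0],e[1],.2],v=.25)
bot.movep([.45,.12,.28],quat(1))
print(bot.sense()['time'])
view(bot,'s4',270,310)
g=bot.grab_frame('top');pickle.dump(dict(g),open('t4.pkl','wb'))
cv2.imwrite('pics/t4.png',cv2.resize(g['image'][205:275,230:385,::-1],None,fx=5,fy=5,interpolation=cv2.INTER_CUBIC))
```

```text
18.76 0.0625 3.9 [ 0.4506 -0.3261  0.0626] [ 1.  -0.6  4.3]
[ 0.44989279 -0.31448304  0.        ]
21.4
```

View pics/s4.png

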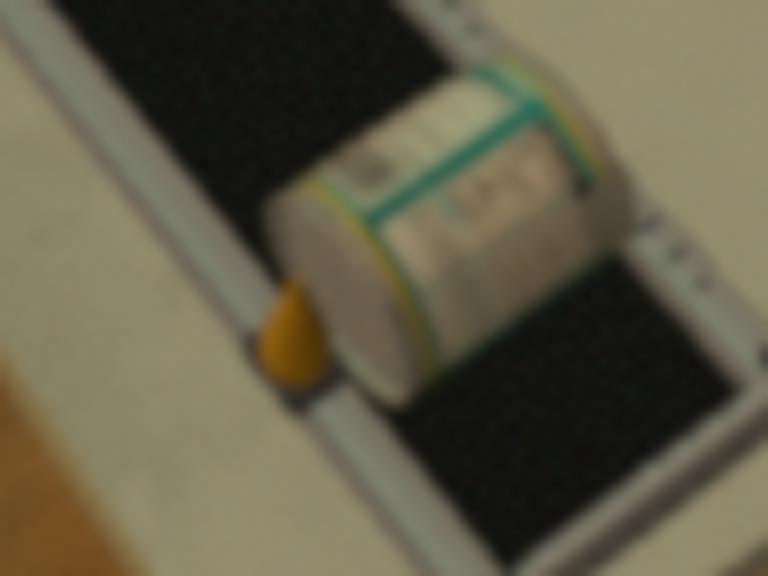

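View pics/t4.png

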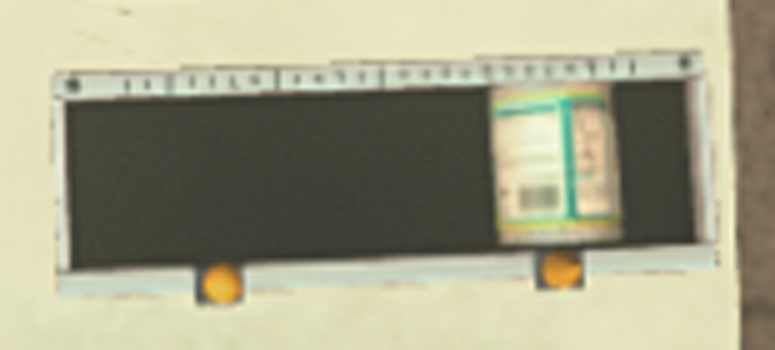

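Run:
```python
from h import *
t=pickle.load(open('t4.pkl','rb'));s=pickle.load(open('s4.pkl','rb'))
tr=lambda x,y:((x+.5)/5+230-.5,(y+.5)/5+205-.5)
P=[(onz(t,tr(a,b),.0347)+onz(t,tr(c,d),.0347))/2 for a,b,c,d in((490,87,610,84),(498,243,622,240))]
c=(P[0]+P[1])/2
tip=onz(t,(345.4,258.1),.064);base=onz(t,tr(560,268),.018)
print(P,c,tip,base,(c-tip)@ey,(c-base)@ey)
d=onz(s,(222+345/8-.5,274+298/8-.5),.0347)+.036*ex;tp=onz(s,(222+293/8-.5,274+278/8-.5),.064);print(d,tp,(d-tp)@ey)
```

```text
[array([ 0.48491525, -0.31314386,  0.0347    ]), array([ 0.41270338, -0.3161917 ,  0.0347    ])] [ 0.44880931 -0.31466778  0.0347    ] [ 0.39999952 -0.31783922  0.064     ] [ 0.40098778 -0.31963413  0.018     ] 0.0013148256336205871 0.0031459846100975962
[ 0.4529577  -0.31334244  0.0347    ] [ 0.40096451 -0.31560856  0.064     ] 0.00028921744752614806
```

Both cameras put the tin's centre within about 1–3 mm of the pointed pin, and the arm is clear of everything. Handing in.

Run:
```python
from workcell import bot
s=bot.sense();print(s['time'],s['wrist_force'],s['ee_pos']);bot.sign_off()
```

```text
21.5 [-0.14791912 -0.03622747 -0.21563882] [0.45018262 0.11925373 0.27966952]
the job is handed in; nothing more can be done
```

The tin now lies opposite the sharp-pointed (cone-topped) pin, and I handed the job in at 21.5 s.

- **How:** I closed the fingers, rested them flat on top of the tin at about 4–7 N, and rolled it about 88 mm along the track in four short strokes, lifting clear between them. The fingertips never went below 0.062 m, so nothing reached down beside the tin.
- **Position along the track:** The tin's centre is about 1.3 mm from the pin tip in the top view and about 0.3 mm in the scene view. Measuring to the foot of the cone in the top view gave about 3 mm. All three are inside the 10 mm limit.
- **Rolling:** The label turned as it went, and the first stroke moved the tin 22–23 mm for 44 mm of fingertip travel, so it rolled without visible slip.
- **Disagreement:** Before the last stroke, the scene view said 26 mm remained while the count from the strokes said 22.5 mm. I rolled 23.5 mm, and the final views agreed.
- **End state:** The tin lies straight and centred across the track, and the arm was parked clear at 0.28 m. I saw nothing else disturbed in the views I took, but I did not measure the other objects' positions again at the end.

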